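Make up the soldering tray and the doming tray on a jeweller's bench

ROBOT

A 6-joint arm with a two-finger parallel gripper is mounted at the origin on the work surface. World frame = base frame: x ahead of the robot, y to its left, z up, the work surface at z = 0. Lengths are in m, angles in rad, forces in N, time in s.
With the tool pointing down it reaches from about 0.375 to 0.9 m from the base axis. Payload 3.1 kg.
Tool frame: the origin (TCP) lies midway between the tips of the shut fingers; the grasp point (between the pads) lies 19 mm behind it (ctrl.tcp_to_grasp is the distance from the TCP to the grasp point, in m); x points along the fingers, y is the direction in which the jaws open and shut, and the axes are right-handed (so a half turn about x gives the same grasp; the last joint's range is limited). The gripper opens to 85 mm and grips with 20 to 120 N. Pads are 22 mm wide; open, the fingers measure 114 mm over their backs; the gripper's body (76 mm by 85 mm) begins 54 mm behind the grasp point. The pads swing forward as they close: fully open they stand 13 mm farther back than shut.
Start: joints at [0.931, 0.527, 1.433, -0, 1.181, -0.178], TCP at [0.278, 0.56, 0.201] pointing down, gripper open.
Joint ranges: [-3.08, 3.08], [-0.75, 2.2], [0.22, 2.44], [-1.43, 4.57], [0, 2.65], [-2.85, 2.85]. Speed limits (rad/s): [2.79, 2.79, 3.14, 3.14, 3.14, 3.14].

INTERFACE

Orientations are given as a unit quaternion [w, x, y, z].
In Python, from rig import ctrl gives the robot as it stands. Calls block until the motion is done:
- ctrl.goto(position, orientation): joint-space move of the TCP to a pose.
- ctrl.move_straight(position, vel=0.15, ori=None, contact_N=None): straight line of the TCP; ori=None keeps the orientation; vel is the mean speed in m/s. With contact_N (N) it stops when the force on the tool has changed by that much, and returns True; else False.
- ctrl.move_j(angles): joint-space move.
- ctrl.move_gripper(opening, newtons=None): finger opening in m; newtons is the grip in N (None keeps the last); returns when the fingers have stopped.
- ctrl.sleep(seconds).
- ctrl.ik(position, orientation): joint angles nearest the present ones, or None.
- ctrl.state(): the state.
- ctrl.capture(name): name is "scene" or "side" or "wrist"; returns a dict with "pixels" (384x512x3 uint8, red, green, blue), "depth" (384x512 float32, m along the optical axis (not along the pixel's ray), 0 where there is no reading), "fx", "fy", "cx", "cy" (pixels), "R" (3x3) and "t" (3): a world point X has camera coordinates R X + t; the wrist camera has in their place "tool_from_camera" (4x4, takes a point from camera to tool coordinates, whose origin is the TCP and whose axes are the tool frame's). Camera axes: x right, y down, z forward; pixel columns grow to the right and rows downward; lengths in m; the calibration is good to about 2 mm. A picture is of the moment at which its call begins: read the wrist's pose just before it.
A pose or a line that the arm cannot do raises ctrl.PlanningError and nothing moves.
- ctrl.close_job(): hands the job in, once; it reports no verdict.
The state is a dict: "time": time; "joints": joint angles; "qd": joint speeds; "joint_torque": joint torques, N m; "tool_pos": TCP position; "eef_rot": TCP orientation; "force": force on the tool from outside, world axes, zero at the start; "moment": the same for the moment, N m; "opening": finger opening in m.
Only numpy, scipy, OpenCV 4.12 (cv2) and the standard library are available. Lean on these libraries where they do the work, as an engineer would, in place of code of your own. Each camera call takes 0.05 s, during which the arm holds its last target. There are 200 camera calls.

TASK

Make up the two job trays from the stock on the jeweller's bench, one thing to a compartment: the tray with the open brass bangle is for soldering and gets the large charcoal block in its long compartment, with the flux dish and the solder tin in its two other free compartments; the tray with the flat brass disc is for doming and gets the double-ended punch in its long compartment and the doming block in either of its other free ones. Lay everything flat on the tray's floor and leave the bangle and the disc in their compartments and the small charcoal block where it is. The charcoal and the ceramic dish break easily, so set them down, never drop them.

Things in the scene. Friction and masses are not known exactly. Their poses are not given: they have to be found in the camera images.
- charcoal_large: The large charcoal soldering block, matt black: 58 (x) x 90 (y) x 26 mm high, about 70 g, lying on the bench. Origin: centre of the underside; long side along its y. Fits only the LONG compartment (its long side along the tray's x); grip it across the 58 mm.
- charcoal_small: A small charcoal block, same black material: 36 (x) x 50 (y) x 22 mm high. Too small for the bangle; stays in the stock, untouched. Origin: centre of the underside.
- flux_dish: Flux dish: round white ceramic dish, 60 mm diameter with upright sides, 22 mm high, a white borax cone fixed in its middle rising to 36 mm above the underside; about 120 g. Origin: centre of the underside, z up. Grip it across the outside of the dish.
- solder_tin: Solder tin: round closed aluminium tin, 46 mm diameter, 24 mm high, with solder chips seen on a dark window in its lid; about 60 g. Origin: centre of the underside, z up.
- doming_block: Doming block: polished steel cube of 42 mm with round hollows in the top and sides (one big hollow of 35 mm in the top), about 480 g. Origin: centre of the underside; x and y square to its sides, z up; it stays this way up.
- punch: Double-ended doming punch: steel bar lying along its x, 110 mm long, 12 mm round shank between two 24 mm ball heads, 130 g. Axis 12 mm above what it lies on; does not roll. Origin: below mid-bar at the underside, z up. Grip across the shank's middle. In LONG it lies along the tray's x; the fingers go below the wall tops there, so let go by opening to about 35 mm only.
- tray_bangle: Wooden job tray lined with grey felt, with the open brass bangle (soldering job). Fixed, 208 (x) x 174 (y) mm; floor 4 mm above the bench, walls 8 mm above the floor. Origin: underside centre, z up. Compartments (x, y, mm): LONG -99..23, 2..82; SHORT 27..99, 2..82; MEDIUM 2..99, -82..-2; the fourth, -99..-2, -82..-2, holds the bangle.
- tray_disc: Wooden job tray lined with grey felt, the same as the other, with the flat brass disc (doming job). Fixed, 208 (x) x 174 (y) mm; floor 4 mm above the bench, walls 8 mm above the floor. Origin: underside centre, z up. Compartments (x, y, mm): LONG -99..23, 2..82; SHORT 27..99, 2..82; MEDIUM 2..99, -82..-2; the fourth, -99..-2, -82..-2, holds the disc.
- bangle: Brass bangle of 5 mm round wire with an open joint, 66 mm outside, lying loose in its tray compartment. Origin: centre of the ring, at its underside.
- disc: Flat brass disc, 32 mm diameter, 2 mm thick, lying loose in its tray compartment. Origin: centre of the underside.
Things that resemble listed ones, but are neither listed nor needed, are in the scene too. What is shaped like the charcoal_large but turquoise is not meant. Leave any blue look-alike of the flux_dish alone.

How it is judged:
By the outcome, as a careful person would: the job done as asked, in the order asked, and still so for the second after the job is handed in, with the robot touching nothing.
It also fails if it takes over 122 s, if anything falls off the work surface, if the arm or the gripper's body presses on something with over 40 N, if the wrist force passes 120 N, or if a joint passes its speed limit or range.

## Working session

There is one attempt and no reset: what is moved stays moved. The work goes in short steps, each a Python script; the robot and the scene stay as the last script left them, time stands still between calls to the robot, and variables do not carry over. Pictures are saved under pics/ and viewed, about 12 in all and at most 16, crops included, and the job is handed in when it is done.

```bash
ls; mkdir -p pics
python3 - <<'E'
from rig import ctrl
import cv2, numpy as np, pickle
s=ctrl.state(); print(s['time'],s['tool_pos'],s['eef_rot'],s['opening'],ctrl.tcp_to_grasp)
for n in("scene","side"):
    c=ctrl.capture(n); pickle.dump(c,open(n+'.pkl','wb'))
    cv2.imwrite(f'pics/{n}0.png',cv2.resize(c['pixels'][:,:,::-1],(800,600),interpolation=cv2.INTER_CUBIC))
    print(n,-c['R'].T@c['t'],c['fx'],c['R'][2], (c['depth']>0).mean())
E
```

```text
pics
0.0 [0.27739438 0.55918964 0.20042494] [ 0.68810799  0.1607616   0.68874008 -0.16217337] 0.08532251402518687 0.0187
scene [ 1.10589827 -0.05654058  0.80311024] 381.7339042850062 [-0.63255     0.01930589 -0.77427888] 0.9959360758463541
side [-0.07271132 -0.96460112  0.81520935] 440.30067260128044 [ 0.41299348  0.69848391 -0.58442845] 0.9958902994791666
```

View pics/scene0.png

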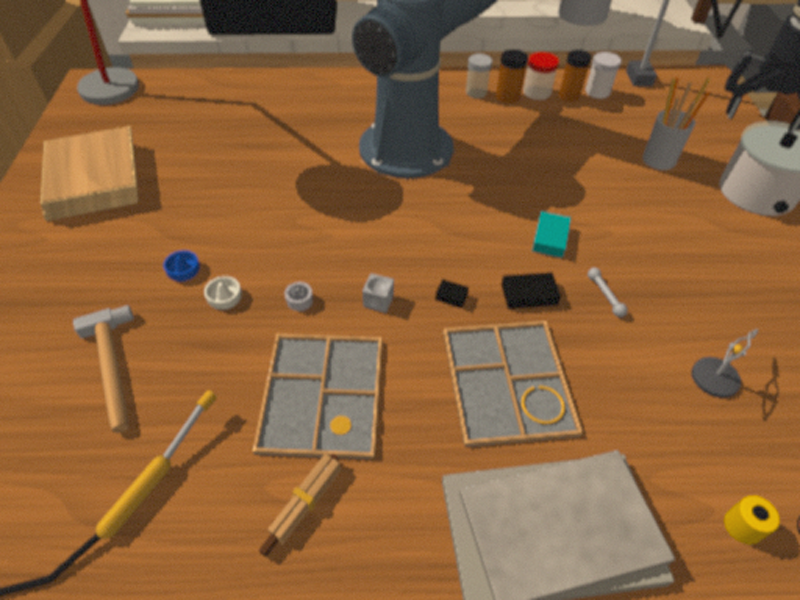

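View pics/side0.png

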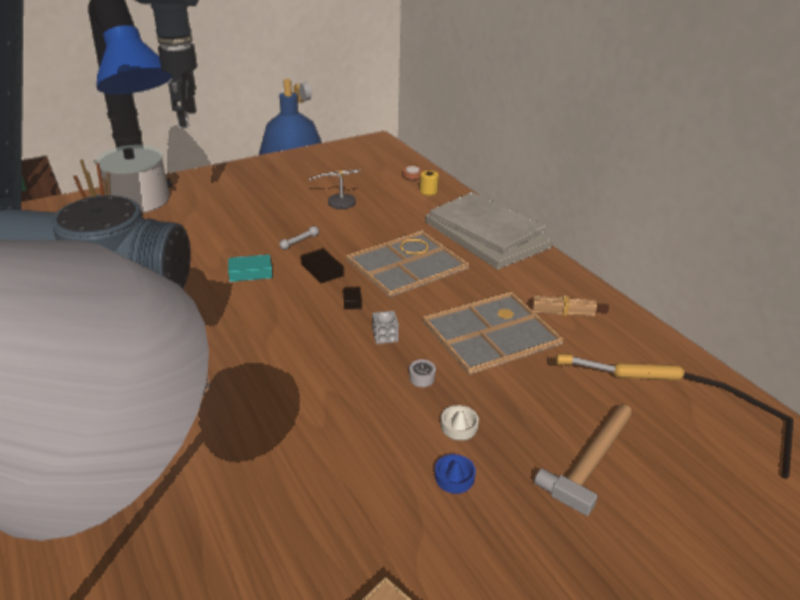

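The scene view shows the stock row (800x600 px): dish (223,292), tin (299,296), doming block (378,293), small charcoal (452,292), large charcoal (531,290) and punch (608,293). The blue dish and turquoise block are decoys. The disc tray is at (320,395) and the bangle tray at (512,383). In both, the job piece is at lower right and LONG at lower left, so tray x points towards the robot. The side view agrees.

```bash
cat > h.py <<'E'
import numpy as np, cv2, pickle
def load(n): return pickle.load(open(n+'.pkl','rb'))
def wristRt(c,pos,q):
    w,x,y,z=q
    from scipy.spatial.transform import Rotation as Ro
    T=np.eye(4);T[:3,:3]=Ro.from_quat([x,y,z,w]).as_matrix();T[:3,3]=pos
    M=np.linalg.inv(T@c['tool_from_camera']); c['R'],c['t']=M[:3,:3],M[:3,3]; return c
def cloud(c):
    v,u=np.mgrid[:384,:512]; d=c['depth']
    P=np.stack([(u-c['cx'])/c['fx']*d,(v-c['cy'])/c['fy']*d,d],-1)
    return (P-c['t'])@c['R']
def ray(c,uv,z):
    uv=np.atleast_2d(np.asarray(uv,float))
    d=np.c_[(uv[:,0]-c['cx'])/c['fx'],(uv[:,1]-c['cy'])/c['fy'],np.ones(len(uv))]@c['R']
    o=-c['R'].T@c['t']; return o+d*((z-o[2])/d[:,2])[:,None]
E
python3 - <<'E'
from h import *
c=load('scene');P=cloud(c)
print('table z', np.percentile(P[200:220,60:90,2],[5,50,95]))
m=((P[...,2]>.006)&(P[...,2]<.07)).astype(np.uint8); m[:120]=0; m[310:]=0
n,l,st,ce=cv2.connectedComponentsWithStats(m)
for i in range(1,n):
    if st[i,4]<40: continue
    Q=P[l==i]; zt=np.percentile(Q[:,2],98); T=Q[Q[:,2]>zt-.006]
    r=cv2.minAreaRect((T[:,:2]*1000).astype(np.float32)); rgb=c['pixels'][l==i].mean(0).astype(int)
    print(ce[i].round(),st[i,4],'z%.3f'%zt,np.round(r[0]),np.round(r[1]),round(r[2]),rgb)
E
```

```text
table z [-0.0026153   0.01030557  0.02543303]
[ 52. 127.] 915 z0.049 [ 204. -629.] [177.  51.] 89 [145 112  71]
[489. 127.] 663 z0.068 [233. 706.] [70. 11.] 81 [125 114 104]
[353. 150.] 509 z0.028 [294. 266.] [58. 95.] 71 [ 16 139 125]
[116. 170.] 318 z0.033 [ 364. -415.] [ 9. 12.] 57 [ 33  60 110]
[388. 187.] 212 z0.024 [440. 335.] [106.  16.] 17 [156 144 134]
[339. 185.] 699 z0.028 [434. 202.] [61. 91.] 6 [32 28 24]
[142. 187.] 354 z0.033 [ 429. -332.] [ 8. 11.] 50 [158 148 127]
[241. 187.] 353 z0.043 [440. -64.] [43. 45.] 71 [128 121 114]
[289. 187.] 249 z0.024 [436.  65.] [50. 39.] 67 [35 29 24]
[191. 189.] 238 z0.025 [ 439. -201.] [46. 45.] 35 [123 115 110]
[ 69. 230.] 1178 z0.027 [ 584. -496.] [229.  86.] 15 [157 124  89]
[327. 246.] 1073 z0.014 [609. 139.] [211. 175.] 4 [165 123  79]
[205. 264.] 1326 z0.027 [ 763. -142.] [26. 56.] 55 [163 121  77]
[458. 241.] 574 z0.035 [612. 466.] [5. 5.] 34 [84 80 77]
[347. 259.] 155 z0.011 [656. 185.] [64. 67.] 40 [178 136  66]
[111. 285.] 523 z0.048 [ 667. -319.] [17. 46.] 63 [155 122  64]
[355. 303.] 1500 z0.042 [784. 174.] [ 46. 199.] 8 [165 151 131]
```

```bash
cat >> h.py <<'E'
from scipy.spatial.transform import Rotation as Ro
def quat(a):
    s,c=np.sin(a),np.cos(a)
    q=Ro.from_matrix(np.array([[0,c,s],[0,s,-c],[-1,0,0]])).as_quat(); return [q[3],q[0],q[1],q[2]]
def best(ctrl,p,a):
    "jaw angle a or a+pi, whichever has the smaller joint travel"
    q0=np.array(ctrl.state()['joints']);o=[]
    for k in (a,a+np.pi):
        j=ctrl.ik(list(p),quat(k))
        if j is not None: o.append((np.abs(np.array(j)-q0).max(),k))
    return min(o)[1]
def wcap(ctrl,name):
    s=ctrl.state(); c=wristRt(ctrl.capture('wrist'),s['tool_pos'],s['eef_rot'])
    pickle.dump(c,open(name+'.pkl','wb')); cv2.imwrite(f'pics/{name}.png',cv2.resize(c['pixels'][:,:,::-1],(800,600),interpolation=cv2.INTER_CUBIC)); return c
E
python3 - <<'E'
from h import *
from rig import ctrl
c=ctrl.capture('wrist'); print(c['tool_from_camera'],c['fx'])
q0=ctrl.state()['joints']
for a in (np.pi/2,-np.pi/2): 
  for p in ([.45,.16,.35],[.45,-.2,.35]): print(a,p,ctrl.ik(p,quat(a)))
p=[.45,.17,.33];a=best(ctrl,p,np.pi/2)
ctrl.goto(p,quat(a)); wcap(ctrl,'w1'); print(a,ctrl.state()['time'])
p=[.45,-.2,.33]; ctrl.goto(p,quat(a)); wcap(ctrl,'w2'); print(ctrl.state()['time'])
a=cv2.imread('pics/w1.png');b=cv2.imread('pics/w2.png')
cv2.imwrite('pics/w12.png',cv2.resize(np.hstack([b,a]),(800,300),interpolation=cv2.INTER_AREA))
E
```

```text
[[ 3.13487294e-05 -3.16196106e-01  9.48693850e-01 -1.73133064e-01]
 [ 9.99999857e-01 -4.95882960e-04 -1.98320023e-04  2.11961868e-04]
 [ 5.33149134e-04  9.48693721e-01  3.16196045e-01 -8.04015370e-02]
 [ 0.00000000e+00  0.00000000e+00  0.00000000e+00  1.00000000e+00]] 332.895361389869
1.5707963267948966 [0.45, 0.16, 0.35] [ 1.07057650e-01  1.66038834e-01  1.57145925e+00 -4.44089210e-16
  1.40409457e+00 -1.46373868e+00]
1.5707963267948966 [0.45, -0.2, 0.35] [-6.45584941e-01  1.90298604e-01  1.54032876e+00 -4.44089210e-16
  1.41096529e+00 -2.21638127e+00]
-1.5707963267948966 [0.45, 0.16, 0.35] [ 1.07057650e-01  1.66038834e-01  1.57145925e+00 -4.44089210e-16
  1.40409457e+00  1.67785398e+00]
-1.5707963267948966 [0.45, -0.2, 0.35] [-6.45584941e-01  1.90298604e-01  1.54032876e+00 -4.44089210e-16
  1.41096529e+00  9.25211386e-01]
1.5707963267948966 1.8333
3.2667
```

View pics/w12.png

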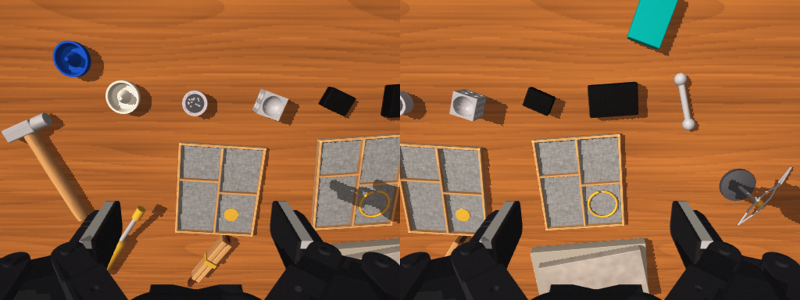

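Left half (from y=-0.2): blue dish, white dish, tin, doming block, small charcoal and the disc tray with the disc. Right half: large charcoal, turquoise block, punch and the bangle tray. Now measure from these views.

```bash
cat > meas.py <<'E'
from h import *
for nm in ('w1','w2'):
    c=load(nm);P=cloud(c);z=P[...,2]; print(nm,'table',np.round(np.percentile(z[150:160,60:480],[5,50,95]),4))
    m=((z>.007)&(z<.06)).astype(np.uint8); m[:,0]=0
    n,l,st,ce=cv2.connectedComponentsWithStats(m)
    for i in range(1,n):
        if st[i,4]<60 or ce[i][1]>320: continue
        k=l==i;Q=P[k]; zt=np.percentile(Q[:,2],97); T=Q[Q[:,2]>zt-.006]
        r=cv2.minAreaRect((T[:,:2]*1000).astype(np.float32))
        edge= st[i,0]<=1 or st[i,0]+st[i,2]>=511
        print(ce[i].round(),st[i,4],'z%.3f'%zt,np.round(r[0],1),np.round(r[1],1),round(r[2],1),c['pixels'][k].mean(0).astype(int),'EDGE' if edge else '')
    hsv=cv2.cvtColor(c['pixels'],cv2.COLOR_RGB2HSV)
    m=((hsv[...,1]<60)&(z<.011)&(z>-.004)&(hsv[...,2]>60)).astype(np.uint8)
    m=cv2.morphologyEx(m,cv2.MORPH_OPEN,np.ones((3,3)))
    for k in cv2.findContours(m,cv2.RETR_EXTERNAL,cv2.CHAIN_APPROX_NONE)[0]:
        if cv2.contourArea(k)<600: continue
        r=cv2.minAreaRect((ray(c,k[:,0],.004)[:,:2]*1000).astype(np.float32)); print(' felt',np.round(r[0],1),np.round(r[1],1),round(r[2],1))
E
python3 meas.py
```

```text
w1 table [-0.0008  0.0007  0.016 ]
[322.  28.] 2713 z0.028 [297.9 263.4] [58.3 77.2] 71.3 [  8 177 164] 
[363. 129.] 804 z0.024 [436.2 334.7] [106.7  19.5] 16.4 [188 175 169] 
[273. 127.] 2652 z0.028 [431.3 201.3] [58.3 90.1] 4.2 [22 19 18] 
[177. 129.] 948 z0.024 [434.1  63.9] [50.  36.3] 66.3 [23 19 18] 
[ 85. 134.] 1360 z0.044 [438.9 -64.5] [43.4 42.3] 70.9 [153 143 140] 
[  6. 133.] 302 z0.026 [ 440.2 -183.4] [11.3 36. ] 78.3 [122 111 110] EDGE
[229. 231.] 2298 z0.014 [607.6 137.8] [209.2 174.1] 4.3 [211 154  93] 
[ 55. 242.] 2329 z0.014 [ 624.8 -153.1] [175.8 208.9] 86.4 [185 132  80] EDGE
[432. 237.] 1410 z0.041 [607.8 465.1] [3.8 6.7] 47.9 [76 71 72] 
[259. 261.] 318 z0.011 [654.1 184.4] [63.9 65.3] 89.5 [224 174  61] 
[ 72. 313.] 245 z0.028 [ 754.3 -147.7] [14.8 54.9] 44.3 [150 103  60] 
 felt [ 680.5 -116.4] [75.6 91.2] 86.4
 felt [655.6 184.5] [51.  51.7] 90.0
 felt [657.2 184.1] [92.  78.8] 4.3
 felt [ 662.5 -200.4] [ 74.1 116.6] 86.4
 felt [650.8  98.5] [117.4  78.3] 4.2
 felt [ 578.3 -110. ] [75.8 93.7] 86.4
 felt [ 560.7 -194. ] [74.2 68.9] 86.4
 felt [549.   90.9] [69.
[... 581 characters left out ...]
235.] 2543 z0.014 [607.7 137.6] [209.  176.2] 4.3 [185 130  77] EDGE
[280. 241.] 2265 z0.014 [ 625.1 -152.9] [174.4 209.2] 86.4 [205 146  87] 
[479. 261.] 343 z0.011 [654.9 183. ] [65.2 65.7] 11.0 [159 114  40] 
[161. 300.] 688 z0.050 [ 659.5 -317.7] [16.8 34. ] 58.2 [177 137  71] 
[475. 319.] 1437 z0.041 [762.2 202.7] [96.3 33.5] 81.4 [148 132 116] EDGE
 felt [ 680.6 -113. ] [77.1 91.5] 86.5
 felt [656.9 186.8] [50.8 53.4] 55.6
 felt [ 662.6 -197. ] [ 78.9 117. ] 86.5
 felt [650.9 101.7] [116.8  75. ] 4.4
 felt [ 578.6 -106.6] [77.2 94.3] 86.5
 felt [ 560.8 -190.7] [79.  69.1] 86.5
 felt [549.2  94. ] [68.9 75. ] 4.3
 felt [555.3 179.5] [93.9 73.6] 4.3
 felt [ 427.7 -335.9] [47.2 48.4] 85.9
```

```bash
cat >> h.py <<'E'
TB=(np.array([.6077,.1378]),np.radians(184.3)); TD=(np.array([.625,-.153]),np.radians(176.4))
def inTray(T,x,y): 
    c,s=np.cos(T[1]),np.sin(T[1]); return T[0]+np.array([[c,-s],[s,c]])@[x,y]
H=.15
def pick(ctrl,xy,a,h,N,pre=.085):
    p=[*xy,H];a=best(ctrl,p,a); ctrl.goto(p,quat(a)); ctrl.move_gripper(pre)
    ctrl.move_straight([*xy,h+.03],.25); ctrl.move_straight([*xy,h],.08)
    ctrl.move_gripper(0,N); o1=ctrl.state()['opening']
    ctrl.move_straight([*xy,h+.03],.08); ctrl.move_straight(p,.25)
    s=ctrl.state(); print('picked',round(o1,4),round(s['opening'],4),'t',s['time'],'F',np.round(s['force'],1))
def place(ctrl,xy,a,h,rel):
    p=[*xy,H];a=best(ctrl,p,a); ctrl.goto(p,quat(a)); ctrl.sleep(.2)
    ctrl.move_straight([*xy,h+.014],.2); ctrl.sleep(.2)
    hit=ctrl.move_straight([*xy,h+.002],.02,contact_N=3); z=ctrl.state()['tool_pos'][2]
    print('place hit',hit,'dz',round(z-h-.004,4),'open',round(ctrl.state()['opening'],4))
    ctrl.move_gripper(rel); ctrl.move_straight([*xy,h+.04],.1); ctrl.move_straight(p,.3); print('t',ctrl.state()['time'])
E
python3 - <<'E'
from h import *
from rig import ctrl
for n in('w2','scene'):
    c=load(n);P=cloud(c);k=(P[...,2]>.017)&(P[...,2]<.027)
    for nm,x,y in(('dish',.427,-.334),('tin',.438,-.202)):
        Q=P[k&(np.hypot(P[...,0]-x,P[...,1]-y)<.045)][:,:2]*1000
        print(n,nm,[np.round(v,1) for v in cv2.minEnclosingCircle(Q.astype(np.float32))])
pick(ctrl,[.4318,.2015],np.radians(4.2),.007,30,.080)
w=wcap(ctrl,'g1')
E
```

```text
w2 dish [array([ 426.9, -334.2]), np.float64(30.5)]
w2 tin [array([ 437.2, -202.1]), np.float64(23.1)]
scene dish [array([ 427.7, -333.6]), np.float64(31.5)]
scene tin [array([ 438. , -200.5]), np.float64(24.2)]
picked -0.0 -0.0002 t 8.5 F [-0.3 -0.7 -0. ]
```

View pics/g1.png

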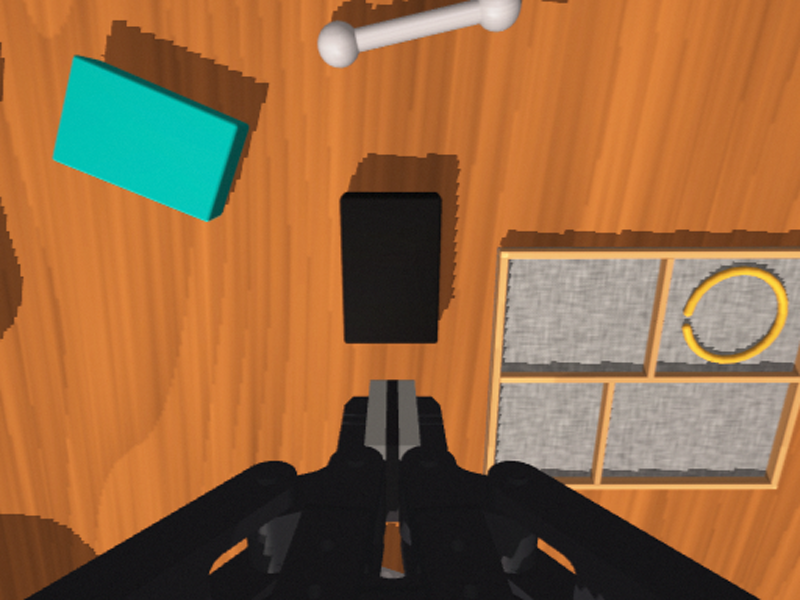

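The grasp missed: the jaws are shut to 0 and the block is still lying at (390,268). I'll measure where it is now.

Run:
```python
from h import *
from rig import ctrl
s=ctrl.state();print(s['tool_pos'],s['opening'])
c=load('g1');P=cloud(c);z=P[...,2];m=((z>.015)&(z<.04)).astype(np.uint8)
n,l,st,ce=cv2.connectedComponentsWithStats(m)
for i in range(1,n):
    if st[i,4]<200: continue
    Q=P[l==i]; r=cv2.minAreaRect((Q[:,:2]*1000).astype(np.float32));print(ce[i].round(),np.percentile(Q[:,2],[5,50,95]).round(4),r)
# fingers' tip in tool frame: nearest depth pixels of pads
v,u=np.mgrid[:384,:512];d=c['depth'];C=np.stack([(u-c['cx'])/c['fx']*d,(v-c['cy'])/c['fy']*d,d,np.ones_like(d)],-1)@c['tool_from_camera'].T
k=(abs(C[...,1])<.02)&(C[...,0]>-.05)&(C[...,0]<.03);print('tool-x of tips now',np.percentile(C[k][:,0],[5,50,95,99,100]))
# pads open (w1)
c=load('w1');d=c['depth'];C=np.stack([(u-c['cx'])/c['fx']*d,(v-c['cy'])/c['fy']*d,d,np.ones_like(d)],-1)@c['tool_from_camera'].T
k=(abs(C[...,1])<.075)&(abs(C[...,2])<.03)&(C[...,0]>-.06)&(C[...,0]<.03);print('open tips',np.percentile(C[k][:,0],[5,50,95,99,100]))
```

```text
[0.4303579  0.20115561 0.14851221] -7.666186966484047e-05
[264.  17.] [0.0158 0.0185 0.0237] ((435.71954345703125, 335.03179931640625), (108.31085205078125, 21.852468490600586), 15.952025413513184)
[93. 89.] [0.0247 0.0266 0.0278] ((291.25274658203125, 265.5649108886719), (58.51543426513672, 90.74705505371094), 71.17434692382812)
[250. 171.] [0.0253 0.0266 0.0278] ((430.9355163574219, 201.7242431640625), (58.046695709228516, 89.9607162475586), 4.25496244430542)
tool-x of tips now [-0.049357   -0.04348544 -0.03581227 -0.03396359 -0.03327495]
open tips [-0.05945849 -0.0537493  -0.04564957 -0.04411247 -0.04282842]
```

The block is undisturbed. Wrist depth puts the shut fingertips about 33 mm behind the stated TCP, which explains the miss. I'll check that with a gentle touch on bare bench, fingers shut.

Run:
```python
from h import *
from rig import ctrl
a=best(ctrl,[.45,.115,.1],np.pi/2)
ctrl.goto([.45,.115,.08],quat(a)); ctrl.sleep(.2)
s=ctrl.state();c=ctrl.capture('side');cv2.imwrite('pics/side1.png',cv2.resize(c['pixels'][130:230,150:290,::-1],(700,500),interpolation=cv2.INTER_CUBIC))
print(s['tool_pos'],s['force'])
try:
    hit=ctrl.move_straight([.45,.115,-.03],.04,contact_N=5);print(hit)
except ctrl.PlanningError as e: print('plan',e)
s=ctrl.state();print(s['tool_pos'],s['force'],s['time'])
ctrl.move_straight([.45,.115,.1],.2)
```

```text
[0.45002972 0.11521433 0.08009522] [ 0.63332365 -0.47713447 -0.1767615 ]
False
[ 0.4500229   0.11500198 -0.029805  ] [-0.72655127 -0.38706084  2.90137849] 13.0083
```

View pics/side1.png

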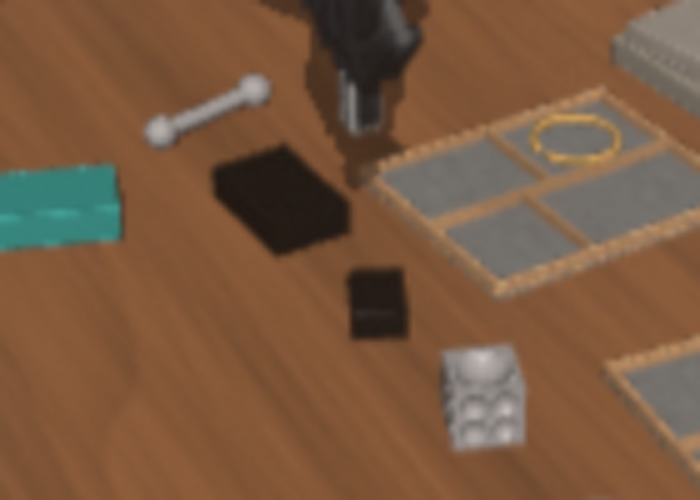

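At TCP z = -0.030 the tips are just touching (2.9 N), so the real tips sit about 30 mm above the stated TCP. Next I'll check sideways offset of the pads in the wrist view before relying on x and y.

Run:
```python
from h import *
def tool(n):
    c=load(n);v,u=np.mgrid[:384,:512];d=c['depth']
    return c,np.stack([(u-c['cx'])/c['fx']*d,(v-c['cy'])/c['fy']*d,d,np.ones_like(d)],-1)@c['tool_from_camera'].T
c,C=tool('g1');print(c['cx'],c['cy'])
for v in range(240,300,6):
    k=(c['pixels'][v].min(1)>90)&(c['depth'][v]<.25)   # grey pads
    us=np.where(k)[0]; us=us[(us>200)&(us<300)]
    if len(us): print(v,us.min(),us.max(),C[v,us].mean(0).round(4)[:3],C[v,us[0],:3].round(4),C[v,us[-1],:3].round(4))
for n in('w1','w2'):
    c,C=tool(n);k=(c['depth']<.25)&(c['pixels'].min(2)>90)&(abs(C[...,0])<.08)
    for sgn in(-1,1):
        q=C[k&(C[...,1]*sgn>0)]; print(n,sgn,len(q),q.min(0).round(4)[:3],q.max(0).round(4)[:3],np.median(q,0).round(4)[:3])
```

```text
250.6749785431357 193.43129892913083
246 238 264 [-0.0378  0.0004 -0.0108] [-0.0375 -0.0049 -0.0107] [-0.0384  0.0068 -0.0111]
252 238 265 [-0.0429  0.0003 -0.0106] [-0.043  -0.0047 -0.0106] [-0.0429  0.0071 -0.0106]
258 237 265 [-0.0485  0.0013 -0.0108] [-0.0478 -0.005  -0.0104] [-0.0497  0.0068 -0.0115]
264 236 266 [-0.0533  0.001  -0.0107] [-0.0536 -0.0051 -0.0109] [-0.0529  0.0071 -0.0104]
270 236 266 [-0.0579  0.0009 -0.0107] [-0.057  -0.005  -0.0102] [-0.0572  0.0069 -0.0103]
276 237 267 [-0.0622  0.0011 -0.0107] [-0.0635 -0.0043 -0.0116] [-0.0617  0.0071 -0.0104]
282 236 267 [-0.0663  0.0006 -0.0107] [-0.0662 -0.0046 -0.0107] [-0.0662  0.0069 -0.0107]
288 242 259 [-0.0682  0.0006 -0.0095] [-0.0675 -0.0024 -0.009 ] [-0.0682  0.0039 -0.0095]
w1 -1 606 [-0.08   -0.0566 -0.0113] [-0.0475 -0.0445 -0.0061] [-0.0664 -0.0471 -0.0101]
w1 1 616 [-0.08    0.0439 -0.011 ] [-0.0474  0.0494 -0.0077] [-0.0668  0.0465 -0.0101]
w2 -1 566 [-0.0798 -0.0497 -0.0111] [-0.0472 -0.0445 -0.0074] [-0.0659 -0.0472 -0.0101]
w2 1 611 [-0.0799  0.0437 -0.0112] [-0.0468  0.0492 -0.009 ] [-0.0672  0.0465 -0.0101]
```

Pads are centred sideways to within 1 mm, so only the axial 30 mm needs correcting. Retrying with that.

```bash
sed -i 's/^    p=\[\*xy,H\];a=best/    h=h-.030; p=[*xy,H-.03];a=best/' h.py
python3 - <<'E'
from h import *
from rig import ctrl
pick(ctrl,[.4312,.2016],np.radians(4.2),.007,30,.080)
w=wcap(ctrl,'g2'); s=ctrl.state(); print(s['opening'])
if s['opening']>.05:
    place(ctrl,inTray(TB,-38,42),TB[1]+np.pi/2,.007,.085)
    wcap(ctrl,'p1')
    a=cv2.imread('pics/g2.png');b=cv2.imread('pics/p1.png');cv2.imwrite('pics/gp1.png',cv2.resize(np.hstack([a,b]),(800,300),interpolation=cv2.INTER_AREA))
E
```

```text
picked 0.0571 0.057 t 18.4417 F [-0.1  0.5 -1.2]
0.057034755237650975Traceback (most recent call last):
  File "<stdin>", line 6, in <module>
  File "h.py", line 41, in place
    h=h-.030; p=[*xy,H-.03];a=best(ctrl,p,a); ctrl.goto(p,quat(a)); ctrl.sleep(.2)
                              ~~~~^^^^^^^^^^
  File "h.py", line 26, in best
    return min(o)[1]
           ~~~^^^
ValueError: min() iterable argument is empty
```

Run:
```python
from h import *
from rig import ctrl
print(ctrl.state()['joints'])
x,y=inTray(TB,-38,42);print(x,y)
for z in(.3,.2,.15,.12,.05,0,-.02):
  print(z,[(round(np.degrees(a)),ctrl.ik([x,y,z],quat(a)) is not None) for a in (TB[1]+np.pi/2,TB[1]-np.pi/2,TB[1]-1.5*np.pi,np.pi/2,-np.pi/2,0,np.pi)])
for x in(.5,.55,.6): print(x,ctrl.ik([x,.1,.12],quat(np.pi/2)))
```

```text
[ 2.01855771e-01  4.62065304e-01  1.88266379e+00 -8.09358286e-06
  8.00247220e-01  1.28676479e-01]
41.64984160066017 -38.8947839886544
0.3 [(274, False), (94, False), (-86, False), (90, False), (-90, False), (0, False), (180, False)]
0.2 [(274, False), (94, False), (-86, False), (90, False), (-90, False), (0, False), (180, False)]
0.15 [(274, False), (94, False), (-86, False), (90, False), (-90, False), (0, False), (180, False)]
0.12 [(274, False), (94, False), (-86, False), (90, False), (-90, False), (0, False), (180, False)]
0.05 [(274, False), (94, False), (-86, False), (90, False), (-90, False), (0, False), (180, False)]
0 [(274, False), (94, False), (-86, False), (90, False), (-90, False), (0, False), (180, False)]
-0.02 [(274, False), (94, False), (-86, False), (90, False), (-90, False), (0, False), (180, False)]
0.5 [-2.20504069e-02  4.95647704e-01  1.79870968e+00 -4.44089210e-16
  8.47235265e-01 -1.59284673e+00]
0.55 [-2.00378410e-02  5.49052144e-01  1.67708044e+00 -4.44089210e-16
  9.15460070e-01 -1.59083417e+00]
0.6 [-1.83624628e-02  6.04823576e-01  1.55046896e+00 -4.44089210e-16
  9.86300122e-01 -1.58915879e+00]
```

Just a unit slip: `inTray` was given millimetres. I'll use metres.

```bash
sed -i 's/@\[x,y\]/@[x*.001,y*.001]/' h.py
python3 - <<'E'
from h import *
from rig import ctrl
print(inTray(TB,-38,42))
place(ctrl,inTray(TB,-38,42),TB[1]+np.pi/2,.007,.085)
wcap(ctrl,'p1')
a=cv2.imread('pics/g2.png');b=cv2.imread('pics/p1.png');cv2.imwrite('pics/gp1.png',cv2.resize(np.hstack([a,b]),(800,300),interpolation=cv2.INTER_AREA))
E
```

```text
[0.64874214 0.09876742]
place hit True dz 0.0007 open 0.0572
t 22.7917
```

View pics/gp1.png

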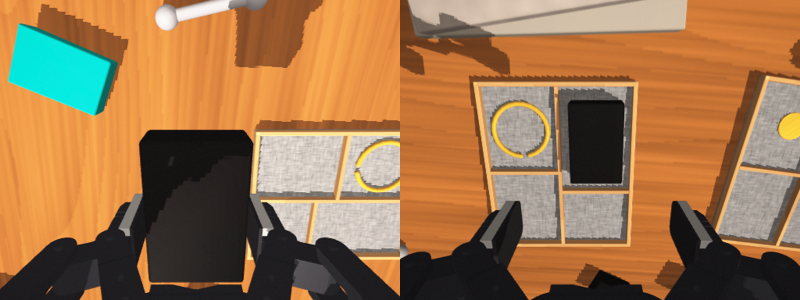

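The large charcoal is held square (left) and now lies flat inside LONG (right, about (596,142)). The bangle is undisturbed. Next the dish, then the tin.

Run:
```python
from h import *
from rig import ctrl
pick(ctrl,[.4271,-.3340],TB[1],.002,35)
if ctrl.state()['opening']<.055: raise SystemExit('lost dish')
place(ctrl,inTray(TB,50.5,-42),TB[1],.002,.068)
wcap(ctrl,'p2')
pick(ctrl,[.4374,-.2018],TB[1]+np.pi/2,.003,40)
if ctrl.state()['opening']<.042: raise SystemExit('lost tin')
place(ctrl,inTray(TB,63,42),TB[1]+np.pi/2,.003,.058)
wcap(ctrl,'p3')
a=cv2.imread('pics/p2.png');b=cv2.imread('pics/p3.png');cv2.imwrite('pics/p23.png',cv2.resize(np.hstack([a,b]),(800,300),interpolation=cv2.INTER_AREA))
```

```text
picked 0.0585 0.0587 t 27.4917 F [ 0.1  0.1 -1.2]
place hit True dz 0.0007 open 0.0585
t 32.375
picked 0.0444 0.0443 t 36.9417 F [ 0.1 -0.1 -1.3]
place hit True dz 0.0007 open 0.0447
t 41.1417
```

View pics/p23.png

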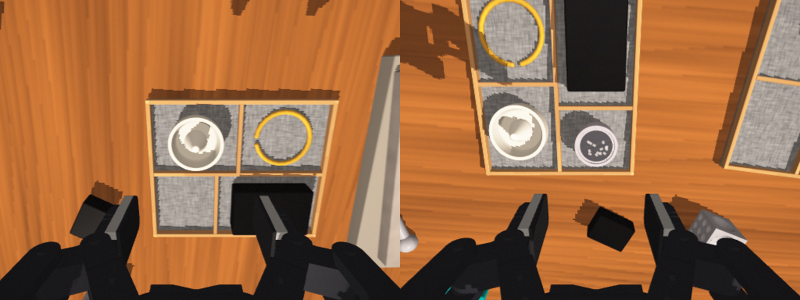

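Dish in MEDIUM at (195,143) left, tin in SHORT at (595,145) right, both flat. The small charcoal is untouched. Now the punch, then the doming block.

Run:
```python
from h import *
from rig import ctrl
pick(ctrl,[.4361,.3348],np.radians(16.3+90),.0035,60,.05)
if ctrl.state()['opening']<.009: raise SystemExit('lost punch')
wcap(ctrl,'g4')
place(ctrl,inTray(TD,-38,42),TD[1]+np.pi/2,.0035,.033)
wcap(ctrl,'p4')
pick(ctrl,[.4391,-.0646],np.radians(160.9),.004,90,.075)
if ctrl.state()['opening']<.036: raise SystemExit('lost block')
place(ctrl,inTray(TD,50.5,-42),TD[1],.004,.060)
wcap(ctrl,'p5')
a=cv2.imread('pics/p4.png');b=cv2.imread('pics/p5.png');cv2.imwrite('pics/p45.png',cv2.resize(np.hstack([a,b]),(800,300),interpolation=cv2.INTER_AREA))
```

```text
picked 0.0094 0.0097 t 45.2167 F [-0.2  0.2 -1.4]
place hit True dz 0.0005 open 0.0092
t 50.425
picked 0.0409 0.0408 t 54.7833 F [-0.8  0.2 -6.1]
place hit True dz 0.0008 open 0.0413
t 58.4583
```

View pics/p45.png

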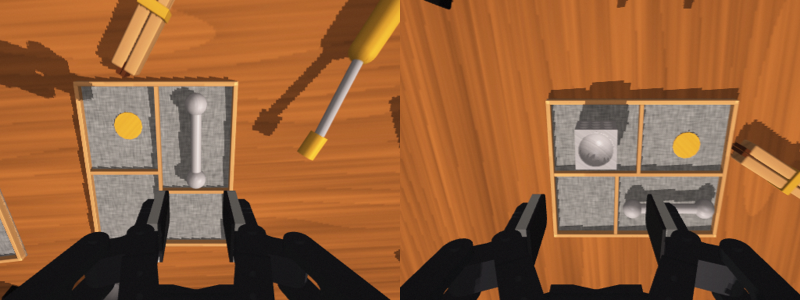

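Punch in LONG and doming block in MEDIUM. I'll back off for a final measured check of both trays.

Run:
```python
from h import *
from rig import ctrl
for n,p in(('f1',[.5,-.14,.32]),('f2',[.5,.13,.32])):
    ctrl.goto(p,quat(best(ctrl,p,np.pi/2))); ctrl.sleep(.3); c=wcap(ctrl,n); P=cloud(c)
    T=TB if n=='f2' else TD
    cs,s=np.cos(T[1]),np.sin(T[1]); L=(P[...,:2]-T[0])@np.array([[cs,-s],[s,cs]])*1000
    for nm,(x0,x1,y0,y1) in dict(LONG=(-99,23,2,82),SHORT=(27,99,2,82),MED=(2,99,-82,-2),JOB=(-99,-2,-82,-2)).items():
        k=(L[...,0]>x0)&(L[...,0]<x1)&(L[...,1]>y0)&(L[...,1]<y1); Z=P[...,2]
        t=.0145 if nm!='JOB' else .0062
        q=L[k&(Z>t)]; z=Z[k&(Z>t)]
        if len(q)>20: print(n,nm,len(q),'x',q[:,0].min().round(),q[:,0].max().round(),'y',q[:,1].min().round(),q[:,1].max().round(),'ztop',np.percentile(z,[50,98]).round(4))
        else: print(n,nm,'empty')
a=cv2.imread('pics/f1.png');b=cv2.imread('pics/f2.png');cv2.imwrite('pics/f.png',cv2.resize(np.hstack([a,b]),(800,300),interpolation=cv2.INTER_AREA)); print(ctrl.state()['time'])
```

```text
f1 LONG 679 x -58.0 17.0 y 31.0 82.0 ztop [0.0221 0.0279]
f1 SHORT empty
f1 MED 1922 x 2.0 76.0 y -76.0 -2.0 ztop [0.0469 0.4925]
f1 JOB 348 x -57.0 -2.0 y -82.0 -2.0 ztop [0.0068 0.0125]
f2 LONG 2990 x -70.0 6.0 y 13.0 71.0 ztop [0.0306 0.0325]
f2 SHORT 8149 x 41.0 99.0 y 2.0 65.0 ztop [0.4206 0.4348]
f2 MED 12671 x 20.0 99.0 y -71.0 -2.0 ztop [0.4151 0.4343]
f2 JOB 773 x -80.0 -2.0 y -82.0 -2.0 ztop [0.0092 0.0126]
61.5167
```

View pics/f.png

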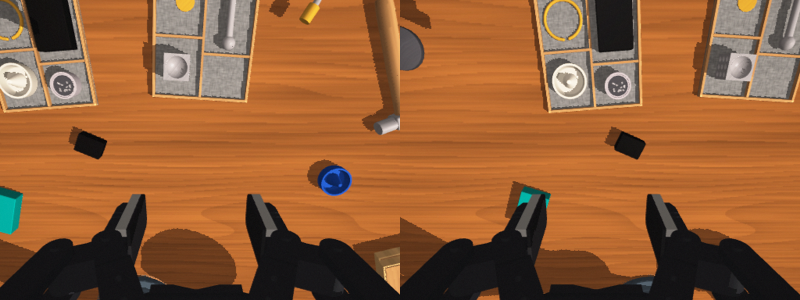

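The view direction flipped, so the trays sit at the picture's edge. The heights are right, but I'll repeat it from the original viewpoint for the extents.

Run:
```python
from h import *
from rig import ctrl
for n,p,T in(('e2',[.45,.17,.33],TB),('e1',[.45,-.2,.33],TD)):
    ctrl.goto(p,quat(np.pi/2)); ctrl.sleep(.3); c=wcap(ctrl,n); P=cloud(c)
    cs,s=np.cos(T[1]),np.sin(T[1]); L=(P[...,:2]-T[0])@np.array([[cs,-s],[s,cs]])*1000; Z=P[...,2]
    for nm,(x0,x1,y0,y1) in dict(LONG=(-98,22,3,81),SHORT=(28,98,3,81),MED=(3,98,-81,-3),JOB=(-95,-6,-78,-6)).items():
        k=(L[...,0]>x0)&(L[...,0]<x1)&(L[...,1]>y0)&(L[...,1]<y1)&(Z<.06)&(Z>(.0165 if nm!='JOB' else .0055))
        q=L[k]
        print(n,nm,len(q),*( ('x',q[:,0].min().round(),q[:,0].max().round(),'y',q[:,1].min().round(),q[:,1].max().round(),'z',np.percentile(Z[k],[50,98]).round(4)) if len(q)>20 else ()))
a=cv2.imread('pics/e1.png');b=cv2.imread('pics/e2.png');cv2.imwrite('pics/e.png',cv2.resize(np.hstack([a,b]),(800,300),interpolation=cv2.INTER_AREA))
```

```text
e2 LONG 1924 x -84.0 7.0 y 13.0 72.0 z [0.0306 0.0322]
e2 SHORT 740 x 41.0 87.0 y 20.0 66.0 z [0.0277 0.0298]
e2 MED 648 x 20.0 80.0 y -70.0 -11.0 z [0.0259 0.0402]
e2 JOB 603 x -95.0 -6.0 y -78.0 -6.0 z [0.0077 0.0111]
e1 LONG 530 x -91.0 17.0 y 32.0 54.0 z [0.0224 0.0285]
e1 SHORT 0
e1 MED 960 x 28.0 71.0 y -63.0 -20.0 z [0.0427 0.048 ]
e1 JOB 422 x -94.0 -7.0 y -69.0 -6.0 z [0.0061 0.0081]
```

View pics/e.png

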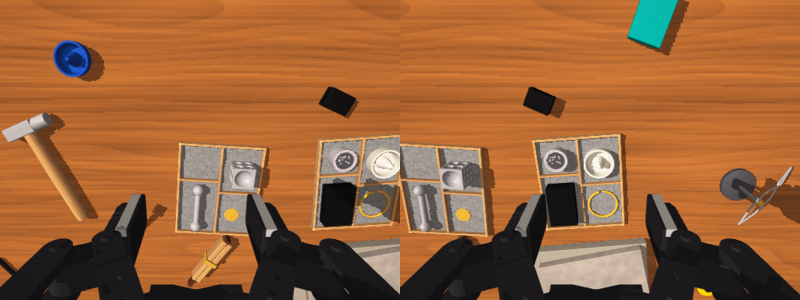

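All five pieces are inside their compartments with margin and at the right heights. The bangle, disc, small charcoal and look-alikes haven't moved.

```bash
python3 -c "
from rig import ctrl
ctrl.close_job(); print(ctrl.state()['time'])"
```

```text
the job is handed in; nothing more can be done
the job is handed in; nothing more can be done
```

Both trays are made up and the job is handed in, at about 65 s by my estimate (last reading 61.5 s, before the final look).

| Tray | LONG | SHORT | MEDIUM |
|---|---|---|---|
| Soldering (bangle) | large charcoal | solder tin | flux dish |
| Doming (disc) | punch | empty | doming block |

**Last checks:** wrist depth shows all five pieces inside their compartments, 5 mm or more from the walls. Their tops are at 30.6, 28, 40, 28 and 47 mm (charcoal, tin, dish cone, punch, doming block), which is what they should be lying flat on the tray floor. The bangle, disc, small charcoal, blue dish and turquoise block look unmoved in the pictures. Every piece was lowered slowly until it touched before I let go.

**What failed or disagreed:**
- **First charcoal grasp:** it closed on air because the real fingertips sit about 30 mm short of the stated TCP. Wrist depth showed this and a light touch on the bench confirmed it. I corrected for it; the block had not moved.
- **Script error:** I passed millimetres instead of metres once; it stopped before the arm moved.
- **First final look:** it was taken from the wrong side, so I repeated it.

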